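# Clear the ear defenders off the spray guard and hold the guard half open

### The arm

A 6-joint arm with a two-finger parallel gripper is mounted at the origin on the work surface. World frame = base frame: x ahead of the robot, y to its left, z up, the work surface at z = 0. Lengths are in m, angles in rad, forces in N, time in s.
With the tool pointing down it reaches from about 0.425 to 0.95 m from the base axis. Payload 3.5 kg.
Tool frame: the origin (TCP) lies midway between the tips of the shut fingers; the grasp point (between the pads) lies 19 mm behind it; z points along the fingers, x is the direction in which the jaws open and shut, and the axes are right-handed (so a half turn about z gives the same grasp; the last joint's range is limited). The gripper opens to 85 mm and grips with 20 to 120 N. Pads are 22 mm wide; open, the fingers measure 114 mm over their backs; the gripper's body (76 mm by 85 mm) begins 54 mm behind the grasp point. The pads swing forward as they close: fully open they stand 13 mm farther back than shut.
Start: joints at [-1.328, 0.286, 1.577, -0, 1.279, -0.15], TCP at [0.258, -0.624, 0.231] pointing down, gripper open.
Joint ranges: [-2.77, 2.77], [-0.9, 2.22], [0.21, 2.48], [-1.53, 4.67], [0.24, 2.81], [-2.84, 2.84]. Speed limits (rad/s): [2.79, 2.79, 3.14, 3.14, 3.14, 3.14].

### API

Orientations are given as a rotation vector (axis times angle).
In Python, from workcell import env, cams gives the robot as it stands.
- The arm moves only by the tool step_arm, never from a script. Its argument "motion" is one flat list of numbers, 7 for each row, row after row: the shift along the world's x, y, z in m, then the turn, a rotation vector about the world's x, y, z in degrees, then the closure, from 0 (fully open) to 1 (shut). A call has 1 to 12 rows; each row shifts and turns the commanded pose from where the row before left it; what a row does not reach is not made up. A row lasts 1/12 s, in which the tool goes at most 41.7 mm and 7.16 degrees, less where a joint would pass 70% of its speed; a pose out of reach is approached as far as the arm can. A call with a gripper value outside its range is refused whole. The fingers move at their own pace and stop on an object; "squeeze" is the grip in N (left out, the last holds). Time passes only in rows, so rows that do not move let the fingers close. It gives the time, the measured TCP pose, the force and the opening at its end, in the units of the state.
- env.get_obs(): the state, without advancing time (a new reading comes with each control period).
- cams.capture(name): name is "side" or "top" or "wrist"; returns a dict with "pixels" (384x512x3 uint8, red, green, blue), "fx", "fy", "cx", "cy" (pixels), "k1" (the pictures are not rectified: a ray, as slopes to the right and down, at radius r is drawn at 1 + k1 r^2 times it, then the intrinsics apply), "cam_to_world" (4x4, takes a point from camera to world coordinates). Camera axes: x right, y down, z forward; pixel columns grow to the right and rows downward; lengths in m; the calibration is good to about 2 mm. A picture is of the moment at which its call begins. There is no depth.
- env.finish_job(): hands the job in, once; it reports no verdict.
The state is a dict: "t": time; "qpos": joint angles; "qvel": joint speeds; "tau": joint torques, N m; "ee_pos": TCP position; "orientation": TCP orientation; "ft_force": force on the tool from outside, world axes, zero at the start; "torque": the same for the moment, N m; "finger_gap": opening from 0.0 (shut) to 1.0 (fully open).
Only numpy, scipy, OpenCV 4.12 (cv2) and the standard library are available. Lean on these libraries where they do the work, as an engineer would, in place of code of your own. Each camera call takes 0.05 s, during which the arm holds its last target.

### The job

Somebody has left the ear defenders standing on the closed guard of the injector spray box. With the guard still shut, hang them by their headband over the rail and let go of them; then raise the guard to 45 degrees and hold it there, so the injectors inside can be inspected. The guard falls shut if released, so finish while still holding it still at 45 degrees, and leave the wrench, the can and the bin where they are.

Things in the scene. Friction and masses are not known exactly. Their poses are not given: they have to be found in the camera images.
- tester: Fixed green open-topped spray box, 200 (x) by 260 (y) by 110 mm high, left or right on the bench; origin at the centre of its underside, z up, x from its front (panel and handle side) to its hinge side. Three injectors stand inside. A flat steel guard (lid), 200 by 260 by 10 mm, closes it, top face 120 mm above the bench.
- guard (a joint): Opening angle of the guard in rad: 0 shut (flat), grows as the front edge rises, stop at 1.4; 45 degrees is 0.785. The guard weighs about 0.4 to 0.85 kg, has a nearly free hinge without spring or stay, and falls shut from every angle.
- guard_hinge (a point): Hinge axis of the guard, at the middle of the box's far top edge: at (100, 0, 110) mm in the box's frame. The axis runs along the box's y.
- guard_grip (a point): Middle of the guard's handle: a round dark steel bar, 12 mm thick, 130 mm long, parallel to the hinge and 260 mm from it, 115 mm above the bench when shut. It stands 60 mm out from the guard's front edge on an arm at each end; the gap is free for a finger. A bar gripped across can turn in the fingers. Axes turn with the guard: x towards the hinge, y along the bar.
- defenders: Loose rigid ear defenders (grey cups, black headband), 0.18 to 0.29 kg, standing on their cups on the guard; origin at the centre of the underside, z up to the headband, x from cup to cup. 160 by 58 by 165 mm high; cups 78 mm high, 90 mm free between. On top a straight crown pad 60 (x) by 30 (y) by 22 mm thick, 143 to 165 mm above the origin: grip its upper part across its 30 mm.
- crown_seat (a point): Centre of the underside of the crown pad, 143 mm above the origin of the defenders: this rests on the rail. Same axes as the defenders.
- rail: Fixed rail: a round steel bar, 14 mm thick, along the rail's y, its top 172 mm above the bench, on two posts 260 mm apart (posts 16 mm thick, feet 52 mm wide); origin on the bench below the bar's middle, z up. Its yaw varies; it stands beside the spray box, on either side of it.
- rail_top (a point): Top of the rail's bar at its middle, 172 mm above the bench; y along the bar.
- wrench: Steel wrench, 170 mm, lying loose on the bench between the robot and the work; origin under its middle. Leave alone.
- can: Plain pale metal can, 60 mm across, 130 mm high, loose, to the side of the work; origin under its centre. Leave alone.
- bin: Small black open bin, 80 by 120 by 50 mm, loose, to the side of the work; origin under its centre. Leave alone.

How it is judged:
On the way:
1. the ear defenders hang by the headband on the rail, let go of, with the guard still shut (x of crown_seat in the frame of rail_top between -0.03 and 0.03 m and y of crown_seat in the frame of rail_top between -0.1 and 0.1 m and z of crown_seat in the frame of rail_top between -0.012 and 0.012 m and angle between defenders's own z axis and vertical below 0.35 rad and contact force between defenders and rail above 0.5 N and contact force between each of the arm, the fingers and defenders below 0.05 N and linear speed of defenders below 0.05 m/s and value of joint guard below 0.1 rad), for 0.2 s.
At the end, for the whole second after the job is handed in: Guard still at 45 degrees (within 8), carried by the fingers alone, through the last second. Ear defenders hang free and still on the rail: pad underside within 30 mm of the bar sideways, 12 mm of its top, 100 mm of its middle along it, upright within 20 degrees (x of crown_seat in the frame of rail_top between -0.03 and 0.03 m and y of crown_seat in the frame of rail_top between -0.1 and 0.1 m and z of crown_seat in the frame of rail_top between -0.012 and 0.012 m and angle between defenders's own z axis and vertical below 0.35 rad and contact force between defenders and rail above 0.5 N and contact force between each of the arm, the fingers and defenders below 0.05 N and linear speed of defenders below 0.05 m/s and value of joint guard between 0.645 and 0.925 rad and velocity of joint guard between -0.08 and 0.08 rad/s and contact force between the fingers and tester above 0.5 N and contact force between each of defenders, can, bin, wrench and tester below 0.05 N); the arm keeps its last pose, push and grip.
It fails at once if the wrench, the can or the bin is shifted by more than 30 mm (distance of any of wrench, can, bin from where it was at the start of the episode above 0.03 m).
It also fails if it takes over 54 s, if anything falls off the work surface, if the arm or the gripper's body presses on something with over 40 N, if the wrist force passes 120 N, or if a joint passes its speed limit or range.

## Working session

There is one attempt and no reset: what is moved stays moved. The work goes in short steps, Python scripts to look and compute and a tool call to move; the robot and the scene stay as the last step left them, time stands still between calls to the robot, and variables do not carry over. Pictures are saved under pics/ and viewed, and the job is handed in when it is done.

Besides the shell and the picture viewer there is one more tool, called after "Emit:" by a JSON object that holds its "method" and its "body". step_arm: Moves the arm, as the interface text tells. Its arguments: {"type":"object","properties":{"motion":{"type":"array","items":{"type":"number"}},"squeeze":{"type":"number"}},"required":["motion"]}

```bash
mkdir -p pics; ls; cat > h.py <<'E'
import numpy as np, cv2
from workcell import env, cams
def cap(n, fn):
    c=cams.capture(n); cv2.imwrite('pics/'+fn+'.png', cv2.cvtColor(c['pixels'],cv2.COLOR_RGB2BGR))
    np.savez('pics/'+fn+'.npz', **{k:v for k,v in c.items()})
    return c
def load(fn): return dict(np.load('pics/'+fn+'.npz'))
def ray(c,u,v):
    xd=(u-c['cx'])/c['fx']; yd=(v-c['cy'])/c['fy']; x,y=xd,yd
    for _ in range(30):
        s=1+c['k1']*(x*x+y*y); x,y=xd/s,yd/s
    T=c['cam_to_world']; d=T[:3,:3]@np.array([x,y,1.]); return T[:3,3],d/np.linalg.norm(d)
def onz(c,u,v,z):
    o,d=ray(c,u,v); return o+d*(z-o[2])/d[2]
def proj(c,p):
    T=c['cam_to_world']; q=T[:3,:3].T@(np.asarray(p,float)-T[:3,3]); x,y=q[0]/q[2],q[1]/q[2]
    s=1+c['k1']*(x*x+y*y); return np.array([c['cx']+c['fx']*x*s, c['cy']+c['fy']*y*s])
def tri(c1,p1,c2,p2):
    o1,d1=ray(c1,*p1); o2,d2=ray(c2,*p2)
    A=np.stack([d1,-d2],1); t=np.linalg.lstsq(A,o2-o1,rcond=None)[0]
    a=o1+t[0]*d1; b=o2+t[1]*d2; return (a+b)/2, np.linalg.norm(a-b)
E
python3 - <<'E'
from h import *
np.set_printoptions(precision=3,suppress=True)
for n in ['side','top','wrist']:
    c=cap(n,n+'0'); print(n,c['fx'],c['cx'],c['cy'],c['k1']); print(c['cam_to_world'])
print(env.get_obs())
E
```

```text
pics
side 419.2121809579027 261.4656272233646 192.3185033459624 -0.036412034235610784
[[-0.999 -0.028  0.026  0.498]
 [-0.039  0.701 -0.713  0.905]
 [ 0.002 -0.713 -0.701  1.055]
 [ 0.     0.     0.     1.   ]]
top 444.6318625228227 255.10538982717566 187.60062445787142 -0.005783248674611558
[[ 0.008 -0.998  0.056  0.451]
 [-1.    -0.008 -0.     0.009]
 [ 0.001 -0.056 -0.998  1.806]
 [ 0.     0.     0.     1.   ]]
wrist 300.74072075360016 256.5202321067629 191.23236729640834 -0.048512447518651775
[[ 0.382 -0.879 -0.284  0.332]
 [-0.924 -0.364 -0.116 -0.593]
 [-0.002  0.306 -0.952  0.373]
 [ 0.     0.     0.     1.   ]]
{'t': 0.15, 'qpos': array([-1.328,  0.287,  1.578, -0.   ,  1.279, -0.15 ]), 'qvel': array([ 0.   , -0.002, -0.005,  0.001, -0.003, -0.   ]), 'tau': array([  0.001, -40.66 , -29.314,  -0.   ,   0.004,  -0.   ]), 'ee_pos': array([ 0.258, -0.623,  0.23 ]), 'orientation': array([-2.611,  1.745,  0.002]), 'ft_force': array([-0.465,  0.309, -0.257]), 'torque': array([-0.042,  0.022, -0.058]), 'finger_gap': 1.001265172639054}
```

View pics/side0.png

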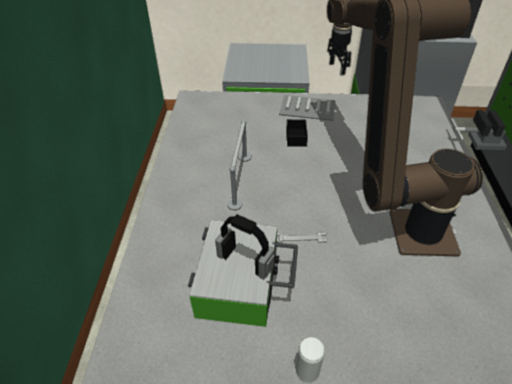

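View pics/top0.png

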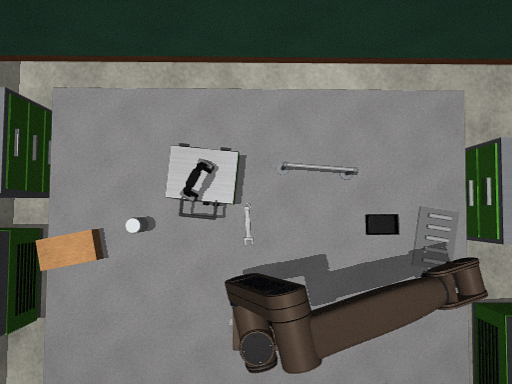

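View pics/wrist0.png

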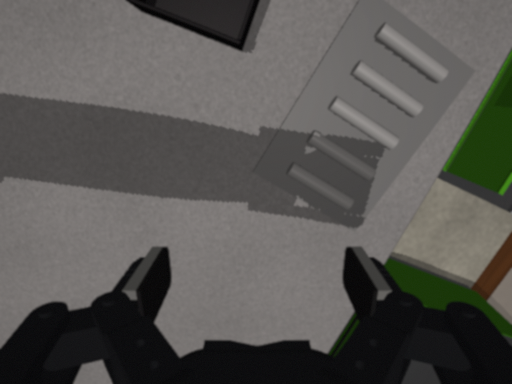

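The side view shows the box near (235,270) with the defenders on it, the rail at (238,165), the bin at (297,132) and the can at (310,360). The top view shows the box at (203,175), the handle at (202,208), the rail from (283,167) to (355,172) and the wrench at (248,222). I'll enlarge these next.

```bash
python3 - <<'E'
import cv2
t=cv2.imread('pics/top0.png')[130:260,110:370]; cv2.imwrite('pics/t0z.png',cv2.resize(t,None,fx=3,fy=3,interpolation=cv2.INTER_CUBIC))
t=cv2.imread('pics/side0.png')[110:340,170:340]; cv2.imwrite('pics/s0z.png',cv2.resize(t,None,fx=2.6,fy=2.6,interpolation=cv2.INTER_CUBIC))
E
```

```text
(no output)
```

View pics/t0z.png

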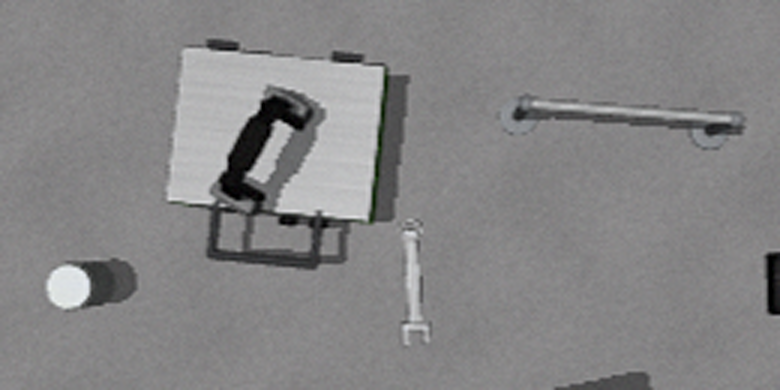

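View pics/s0z.png

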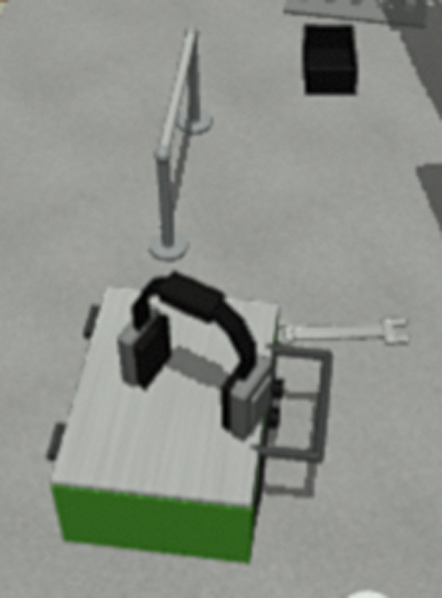

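```bash
python3 - <<'E'
from h import *
np.set_printoptions(precision=4,suppress=True)
t=load('top0'); s=load('side0')
T=lambda u,v:(110+(u+.5)/3-.5,130+(v+.5)/3-.5)
S=lambda u,v:(170+(u+.5)/2.6-.5,110+(v+.5)/2.6-.5)
print('guard');g=[onz(t,*T(*p),.12) for p in [(183,46),(388,66),(372,221),(167,202)]]; print(np.array(g)); print('c',np.mean(g,0))
for a,b in ((0,1),(3,2),(1,2),(0,3)):
    d=g[a]-g[b]; print(np.linalg.norm(d),np.degrees(np.arctan2(d[1],d[0])))
print('handle');h=[onz(t,*T(*p),.118) for p in [(213,257),(315,266)]]; print(np.array(h),np.mean(h,0))
gs=[onz(s,*S(*p),.12) for p in [(108,288),(280,303),(252,506),(54,484)]]; print('side guard',np.array(gs),np.mean(gs,0))
print('rail',tri(t,T(530,103),s,S(192,32)),tri(t,T(735,122),s,S(162,152)))
r=[onz(t,*T(*p),.170) for p in [(523,103),(742,122)]]; print(r)
r=[onz(s,*S(*p),.170) for p in [(192,32),(162,152)]]; print(r)
print('pad',tri(t,T(250,147),s,S(193,290)))
p=[onz(t,*T(*p),.285) for p in [(256,108),(274,118),(226,174),(247,182)]]; print('padtop',np.array(p),np.mean(p,0))
p=[onz(s,*S(*p),.285) for p in [(178,272),(224,293)]]; print('padside',p)
# masks
im=cv2.cvtColor(t['pixels'],cv2.COLOR_RGB2GRAY)
print(im[150:205:3,180:222:2])
E
```

```text
guard
[[0.7053 0.3318 0.12  ]
 [0.6818 0.0707 0.12  ]
 [0.4847 0.0889 0.12  ]
 [0.5066 0.3484 0.12  ]]
c [0.5946 0.2099 0.12  ]
0.2622336178817963 84.85509828977189
0.26039490665352244 85.17241162889442
0.1980078515232348 -5.282825330262032
0.19945405786571235 -4.752481158529007
handle
[[0.4376 0.2893 0.118 ]
 [0.4273 0.1603 0.118 ]] [0.4325 0.2248 0.118 ]
side guard [[0.6781 0.0795 0.12  ]
 [0.4808 0.0942 0.12  ]
 [0.5047 0.3537 0.12  ]
 [0.6994 0.3374 0.12  ]] [0.5907 0.2162 0.12  ]
rail (array([ 0.5985, -0.0935,  0.3561]), np.float64(0.023141324510993995)) (array([ 0.654 , -0.422 , -0.1125]), np.float64(0.03510120662507123))
[array([ 0.6305, -0.098 ,  0.17  ]), array([ 0.6092, -0.3678,  0.17  ])]
[array([ 0.6104, -0.357 ,  0.17  ]), array([ 0.6297, -0.1017,  0.17  ])]
pad (array([0.5656, 0.2218, 0.2822]), np.float64(0.0011793180747502715))
padtop [[0.6096 0.2153 0.285 ]
 [0.5983 0.1945 0.285 ]
 [0.5337 0.2483 0.285 ]
 [0.5247 0.2242 0.285 ]] [0.5666 0.2206 0.285 ]
padside [array([0.5819, 0.2019, 0.285 ]), array([0.5366, 0.2268, 0.285 ])]
[[173 173 176 178 181 180 178 176 176 183 1
[... 948 characters left out ...]
4   4  19  16  17   3 188 181 183 100  99 103 108 102 187 185
  189 189 191]
 [189 190 181   9  15   8   0 158 183 184 192 101 106 106 101 189 187 189
  192 194 189]
 [186 159  15  20  13  15 110 147 188 190  97 107 106 143 188 186 188 187
  189 188 189]
 [135 108   7   7   8  10  11  57 109 107 105 101 141 188 185 185 189 188
  187 190 189]
 [176 109 126  48   0  23  18  18   2  62 109 102 194 193 193 189 191 189
  191 193 189]
 [101  78 179 108 115 136 128  78  27 117 107 145 187 190 190 193 191 192
  196 196 192]
 [ 88  44 135 130 134  92  51  38  86  91  61  62  58  64  78 108 175 184
   84 216 200]
 [ 59  51 144 132 131 133  75  98 134 131 131 110   7   7  24  78  65  29
   58  16  80]]
```

Emit:
{"method": "step_arm", "body": {"motion": [0.024,0.031,0.014,0,0,5.5,0,0.024,0.031,0.014,0,0,5.5,0,0.024,0.031,0.014,0,0,5.5,0,0.024,0.031,0.014,0,0,5.5,0,0.024,0.031,0.014,0,0,5.5,0,0.024,0.031,0.014,0,0,5.5,0,0.024,0.031,0.014,0,0,5.5,0,0.024,0.031,0.014,0,0,5.5,0,0.024,0.031,0.014,0,0,5.5,0,0.024,0.031,0.014,0,0,5.5,0,0.024,0.031,0.014,0,0,5.5,0,0.024,0.031,0.014,0,0,5.5,0]}}

```text
t: 1.15
ee_pos: [0.5471, -0.2497, 0.3998]
orientation: [-3.141, 0.033, 0.0]
ft_force: [-0.6, 0.7, 0.3]
finger_gap: 1.0
```

```bash
python3 - <<'E'
from h import *
c=cap('wrist','w1')
E
```

```text
(no output)
```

View pics/w1.png

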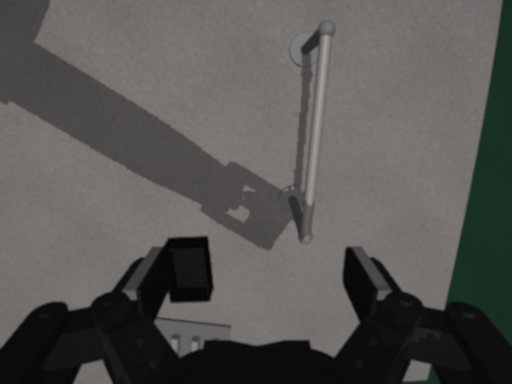

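The wrist view shows the whole rail, with its end knobs at (327,28) and (306,238). The bin is at (190,270).

```bash
python3 - <<'E'
from h import *
np.set_printoptions(precision=4,suppress=True)
c=load('w1')
a=onz(c,327,28,.165);b=onz(c,306,238,.165);print(a,b,(a+b)/2,np.linalg.norm(a-b),np.degrees(np.arctan2(*(a-b)[1::-1])))
a=onz(c,324,60,.165);b=onz(c,311,190,.165);print(a,b,np.degrees(np.arctan2(*(a-b)[1::-1])))
t=load('top0')
print('wrench',onz(t,247,206,0),onz(t,248,243,0),'bin',onz(t,382,224,.05),'can',onz(t,132,226,.13))
E
```

```text
[ 0.6316 -0.0993  0.165 ] [ 0.6145 -0.3627  0.165 ] [ 0.6231 -0.231   0.165 ] 0.2640351012079206 86.26692783256628
[ 0.6294 -0.1335  0.165 ] [ 0.619  -0.2927  0.165 ] 86.24123678070528
wrench [0.4767 0.0404 0.    ] [0.3273 0.035  0.    ] bin [ 0.4093 -0.493   0.05  ] can [0.3962 0.4696 0.13  ]
```

Emit:
{"method": "step_arm", "body": {"motion": [0.0015,0.039,0,0,0,5.5,0,0.0015,0.039,0,0,0,5.5,0,0.0015,0.039,0,0,0,5.5,0,0.0015,0.039,0,0,0,5.5,0,0.0015,0.039,0,0,0,5.5,0,0.0015,0.039,0,0,0,5.5,0,0.0015,0.039,0,0,0,5.5,0,0.0015,0.039,0,0,0,5.5,0,0.0015,0.039,0,0,0,5.5,0,0.0015,0.039,0,0,0,5.5,0,0.0015,0.039,0,0,0,5.5,0,0.0,0.039,0,0,0,5,0]}}

```text
t: 2.2
ee_pos: [0.5626, 0.2181, 0.3989]
orientation: [-2.661, -1.67, 0.001]
ft_force: [0.5, -0.5, -0.5]
finger_gap: 0.996
```

```bash
python3 - <<'E'
from h import *
c=cap('wrist','w2')
E
```

```text
(no output)
```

View pics/w2.png

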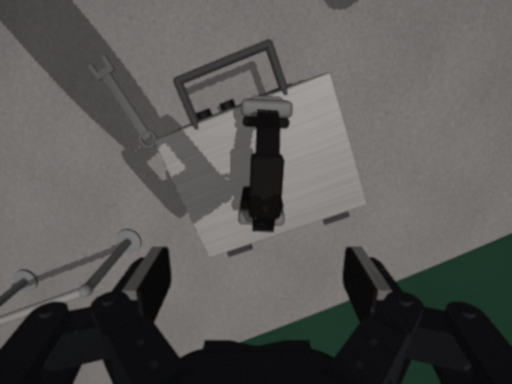

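```bash
python3 - <<'E'
import cv2,numpy as np
t=cv2.imread('pics/w2.png')[85:245,200:330]; t=np.clip(255*(t/255.)**.45,0,255).astype('uint8'); cv2.imwrite('pics/w2z.png',cv2.resize(t,None,fx=3.7,fy=3.7,interpolation=cv2.INTER_CUBIC))
E
```

```text
(no output)
```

View pics/w2z.png

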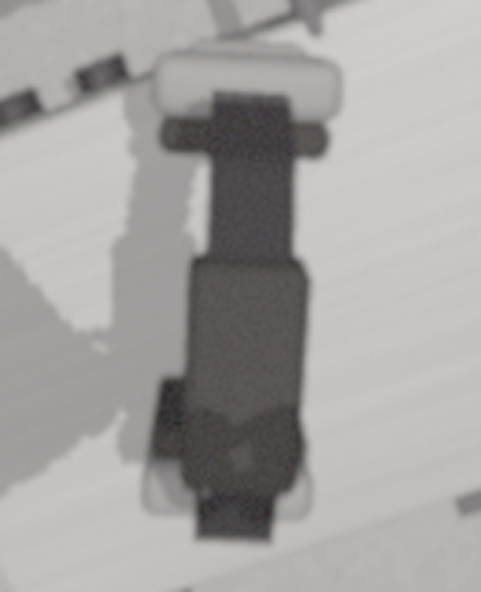

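The crown pad is clear in the zoom. Its corners are about (192,262), (308,264), (184,485) and (294,489).

```bash
python3 - <<'E'
from h import *
np.set_printoptions(precision=4,suppress=True)
c=load('w2')
Z=lambda u,v:(200+(u+.5)/3.7-.5,85+(v+.5)/3.7-.5)
p=np.array([onz(c,*Z(*q),.285) for q in [(192,262),(308,264),(294,489),(184,485)]]);print(p,p.mean(0))
for a,b in ((0,3),(1,2),(0,1),(3,2)):
    d=p[b]-p[a]; print(np.linalg.norm(d),np.degrees(np.arctan2(d[1],d[0])))
h=np.array([onz(c,*q,.121) for q in [(179,80),(269,45)]]);print('handle',h,h.mean(0),np.linalg.norm(h[0]-h[1]))
# guard corners
h=np.array([onz(c,*q,.12) for q in [(159,146),(330,74),(366,203),(210,256)]]);print('guard',h,h.mean(0))
o=env.get_obs();print(o['ee_pos'],o['qpos'])
from scipy.spatial.transform import Rotation as R
print(R.from_rotvec(o['orientation']).as_matrix())
E
```

```text
[[0.5361 0.2264 0.285 ]
 [0.5483 0.2506 0.285 ]
 [0.5985 0.2241 0.285 ]
 [0.5857 0.1999 0.285 ]] [0.5671 0.2253 0.285 ]
0.05620855660917548 -28.111740700801988
0.05681331208961115 -27.77803021464917
0.027099671276946277 63.237869084601236
0.027423073815890476 61.96031087404718
handle [[0.4307 0.168  0.121 ]
 [0.4442 0.2933 0.121 ]] [0.4375 0.2306 0.121 ] 0.12602972518887762
guard [[0.4947 0.098  0.12  ]
 [0.5108 0.351  0.12  ]
 [0.7033 0.3328 0.12  ]
 [0.6803 0.0793 0.12  ]] [0.5973 0.2153 0.12  ]
[0.5615 0.2245 0.3984] [ 0.2103  0.0549  1.541   0.0058  1.5461 -0.92  ]
[[ 0.4265  0.9045 -0.0016]
 [ 0.9045 -0.4265  0.0056]
 [ 0.0044 -0.0039 -1.    ]]
```

```bash
python3 - <<'E'
from h import *
np.set_printoptions(precision=4,suppress=True)
a=load('w2'); c=cap('wrist','w3'); print(a['cam_to_world'][:3,3],c['cam_to_world'][:3,3],env.get_obs()['ee_pos'])
for n,k in(('w2',a),('w3',c)):
    g=cv2.cvtColor(k['pixels'],cv2.COLOR_RGB2GRAY)
    m=(g<60).astype('uint8'); m[:,:235]=0;m[:,300:]=0;m[240:]=0
    row=[(v,np.where(m[v])[0][[0,-1]]) for v in range(158,195,6)]
    print(n,row)
E
cat > z.py <<'E'
import cv2,numpy as np,sys
n,x0,y0,x1,y1,f,o=sys.argv[1:8]; x0,y0,x1,y1=map(int,(x0,y0,x1,y1));f=float(f)
t=cv2.imread(f'pics/{n}.png')[y0:y1,x0:x1]; t=np.clip(255*(t/255.)**.45,0,255).astype('uint8'); cv2.imwrite(f'pics/{o}.png',cv2.resize(t,None,fx=f,fy=f,interpolation=cv2.INTER_CUBIC))
E
python3 z.py w3 200 85 330 245 3.7 w3z
```

```text
[0.4928 0.2523 0.5415] [0.4915 0.2572 0.5413] [0.5619 0.2212 0.3984]
w2 [(158, array([251, 282])), (164, array([250, 282])), (170, array([250, 282])), (176, array([250, 282])), (182, array([250, 281])), (188, array([243, 281])), (194, array([242, 280]))]
w3 [(158, array([246, 272])), (164, array([244, 276])), (170, array([244, 276])), (176, array([244, 275])), (182, array([243, 275])), (188, array([243, 274])), (194, array([237, 274]))]
```

View pics/w3z.png

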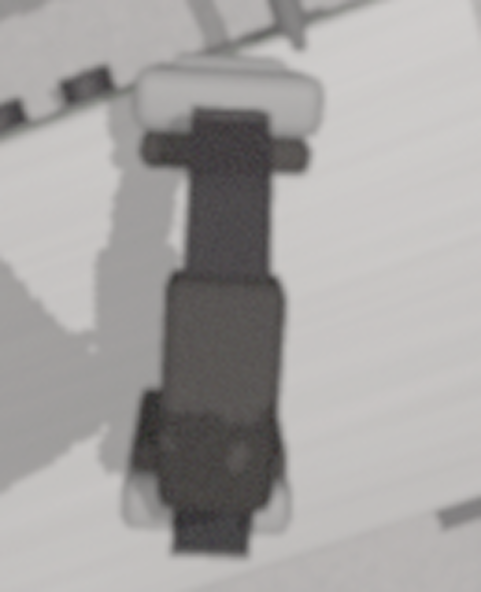

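```bash
python3 - <<'E'
from h import *
np.set_printoptions(precision=4,suppress=True)
c=load('w3')
Z=lambda u,v:(200+(u+.5)/3.7-.5,85+(v+.5)/3.7-.5)
p=np.array([onz(c,*Z(*q),.285) for q in [(167,275),(285,280),(268,508),(161,503)]]);print(p,p.mean(0))
for a,b in ((0,3),(1,2),(0,1),(3,2)):
    d=p[b]-p[a]; print(np.linalg.norm(d),np.degrees(np.arctan2(d[1],d[0])))
# cross-check with top view: project
t=load('top0'); print(proj(t,p.mean(0)), proj(load('side0'),p.mean(0)))
# cups: band rows direction: strap centre near front cup vs pad centre
E
```

```text
[[0.535  0.2266 0.285 ]
 [0.5479 0.2511 0.285 ]
 [0.599  0.2236 0.285 ]
 [0.5863 0.2    0.285 ]] [0.567  0.2253 0.285 ]
0.05780240758642792 -27.44518533008539
0.05803790924639192 -28.31911605730128
0.02765975985846473 62.21153550255574
0.02677695308192989 61.710722552558764
[191.8708 178.009 ] [243.4514 221.5405]
```

Emit:
{"method": "step_arm", "body": {"motion": [0.001,0.001,-0.01,0,0,-0.6,0,0.001,0.001,-0.01,0,0,-0.6,0,0.001,0.001,-0.01,0,0,-0.6,0,0.001,0.001,-0.01,0,0,-0.6,0,0,0,-0.01,0,0,0,0,0,0,-0.01,0,0,0,0,0,0,-0.005,0,0,0,0,0,0,0,0,0,0,0,0,0,0,0,0,0,0,0,0,0,0,0,0,0]}}

```text
t: 3.13
ee_pos: [0.5672, 0.2204, 0.3351]
orientation: [2.698, 1.608, 0.002]
ft_force: [0.0, -0.6, 0.5]
finger_gap: 1.0
```

```bash
python3 - <<'E'
from h import *
np.set_printoptions(precision=4,suppress=True)
from scipy.spatial.transform import Rotation as R
c=cap('side','s4');c=cap('wrist','w4'); o=env.get_obs(); print(o['ee_pos'],o['qvel']); M=R.from_rotvec(o['orientation']).as_matrix(); print(M, np.degrees(np.arctan2(M[1,0],M[0,0])))
E
python3 z.py s4 180 150 300 300 4 s4z
```

```text
[0.5672 0.2205 0.3354] [ 0.0018  0.0007  0.0011  0.0004  0.0008 -0.0019]
[[ 0.4755  0.8797  0.0018]
 [ 0.8797 -0.4755  0.0004]
 [ 0.0012  0.0014 -1.    ]] 61.606616829869886
```

View pics/w4.png

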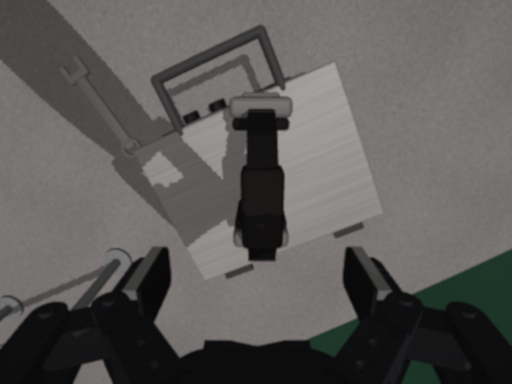

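View pics/s4z.png

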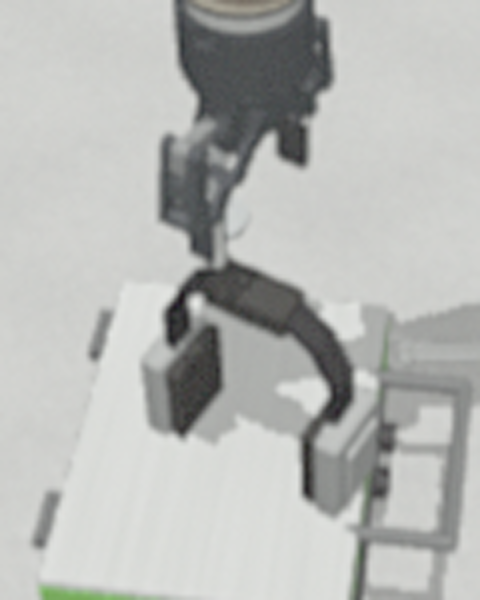

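```bash
python3 z.py w4 200 85 330 275 3.1 w4z; python3 - <<'E'
from h import *
np.set_printoptions(precision=4,suppress=True)
from scipy.spatial.transform import Rotation as R
c=load('w4'); o=env.get_obs(); M=R.from_rotvec(o['orientation']).as_matrix()
g=cv2.cvtColor(c['pixels'],cv2.COLOR_RGB2GRAY)
m=(g<60)
for v in range(160,252,6):
    x=np.where(m[v,225:305])[0]+225
    a,b=[M.T@(onz(c,u,v,.285)-o['ee_pos']) for u in (x[0]-.5,x[-1]+.5)]; print(v,x[0],x[-1],a[:2],b[:2])
E
```

```text
160 247 277 [-0.0062 -0.0369] [ 0.014  -0.0369]
166 243 279 [-0.0089 -0.0329] [ 0.0154 -0.0329]
172 241 282 [-0.0103 -0.0288] [ 0.0175 -0.0288]
178 240 283 [-0.011  -0.0247] [ 0.0183 -0.0247]
184 241 283 [-0.0104 -0.0205] [ 0.0184 -0.0205]
190 241 282 [-0.0105 -0.0163] [ 0.0178 -0.0163]
196 241 282 [-0.0106 -0.0121] [ 0.0179 -0.012 ]
202 238 282 [-0.0127 -0.0077] [ 0.018  -0.0077]
208 237 282 [-0.0135 -0.0034] [ 0.0182 -0.0033]
214 236 283 [-0.0142  0.0011] [0.019  0.0011]
220 235 285 [-0.015   0.0056] [0.0205 0.0056]
226 235 285 [-0.0151  0.0102] [0.0206 0.0102]
232 235 282 [-0.0153  0.0148] [0.0186 0.0148]
238 241 282 [-0.0111  0.0195] [0.0188 0.0195]
244 243 281 [-0.0098  0.0243] [0.0182 0.0243]
250 249 275 [-0.0055  0.0291] [0.014  0.0291]
```

View pics/w4z.png

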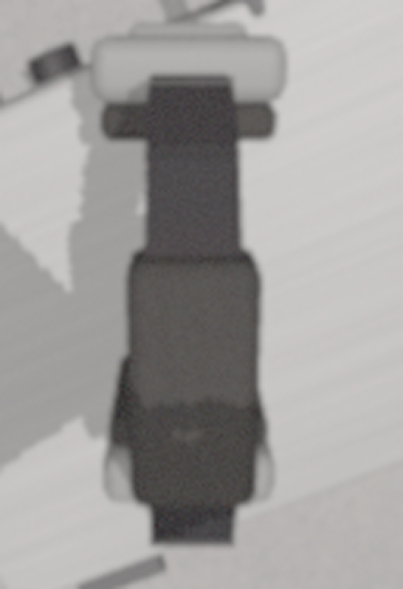

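Emit:
{"method": "step_arm", "body": {"motion": [0,0.002,-0.01,0,0,0,0,0,0.002,-0.01,0,0,0,0,0,0,-0.01,0,0,0,0,0,0,-0.01,0,0,0,0,0,0,-0.01,0,0,0,0,0,0,-0.01,0,0,0,0,0,0,-0.01,0,0,0,0,0,0,0,0,0,0,0,0,0,0,0,0,0,0,0,0,0,0,0,0,0]}}

```text
t: 4.07
ee_pos: [0.5672, 0.2245, 0.2648]
orientation: [2.698, 1.609, 0.001]
ft_force: [0.5, 0.0, -0.4]
finger_gap: 1.001
```

```bash
python3 - <<'E'
from h import *
np.set_printoptions(precision=4,suppress=True)
c=cap('side','s5');c=cap('wrist','w5'); o=env.get_obs(); print(o['ee_pos'],o['ft_force'])
E
python3 z.py s5 180 150 300 300 4 s5z
```

```text
[0.5674 0.2245 0.2654] [ 0.5399 -0.5238 -0.3758]
```

View pics/w5.png

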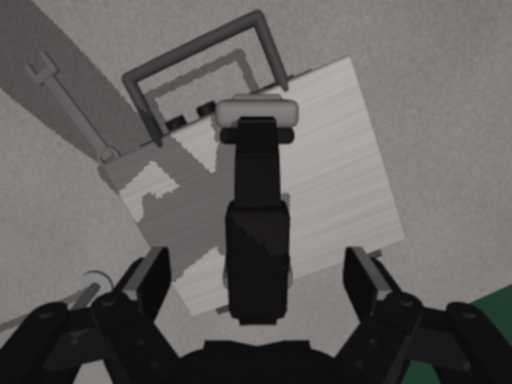

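View pics/s5z.png

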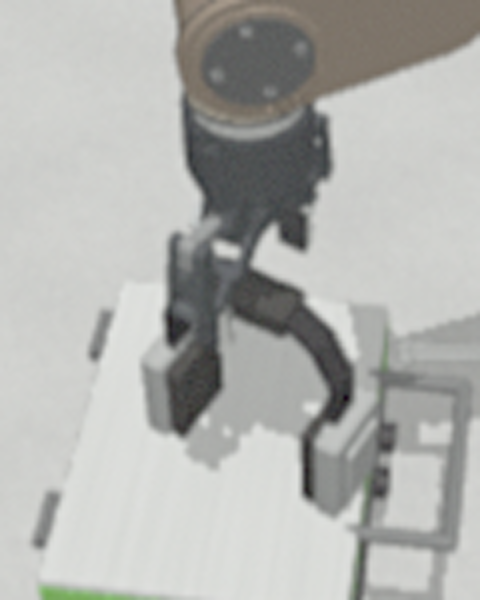

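The pad sits centred between the fingers at (257,262), so I'm closing.

Emit:
{"method": "step_arm", "body": {"motion": [0,0,0,0,0,0,0.4,0,0,0,0,0,0,0.7,0,0,0,0,0,0,1,0,0,0,0,0,0,1,0,0,0,0,0,0,1,0,0,0,0,0,0,1,0,0,0,0,0,0,1,0,0,0,0,0,0,1], "squeeze": 50}}

```text
t: 4.83
ee_pos: [0.5671, 0.2246, 0.2647]
orientation: [2.698, 1.609, 0.002]
ft_force: [-0.3, 0.4, 1.5]
finger_gap: 0.339
```

```bash
python3 - <<'E'
from h import *
np.set_printoptions(precision=4,suppress=True)
c=cap('side','s6');c=cap('wrist','w6'); o=env.get_obs(); print(o['ee_pos'],o['ft_force'],o['finger_gap'])
E
python3 z.py s6 180 150 300 300 4 s6z
```

```text
[0.5671 0.2246 0.2647] [0.852  0.0529 1.5452] 0.33532991888255875
```

View pics/w6.png

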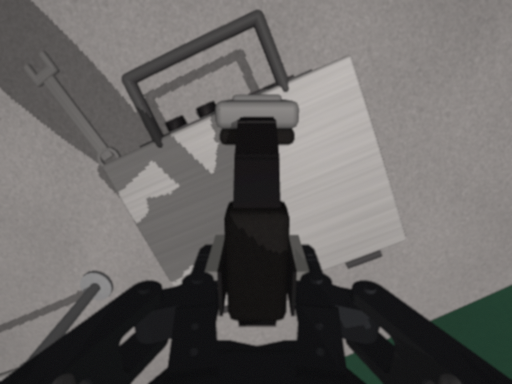

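View pics/s6z.png

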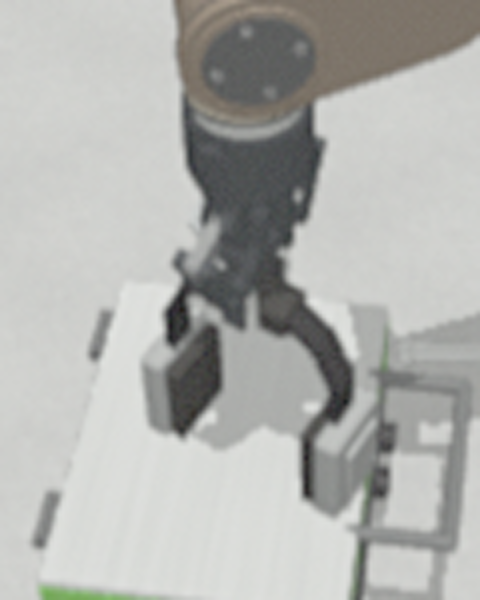

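Gripped: the gap is 0.335, about 28.5 mm, which fits the 30 mm pad. Next I lift.

Emit:
{"method": "step_arm", "body": {"motion": [0,0,0.004,0,0,0,1,0,0,0.007,0,0,0,1,0,0,0.01,0,0,0,1,0,0,0.012,0,0,0,1,0,0,0.012,0,0,0,1,0,0,0.012,0,0,0,1,0,0,0.012,0,0,0,1,0,0,0.012,0,0,0,1,0,0,0.009,0,0,0,1,0,0,0,0,0,0,1,0,0,0,0,0,0,1]}}

```text
t: 5.85
ee_pos: [0.5671, 0.2245, 0.3553]
orientation: [2.698, 1.608, 0.002]
ft_force: [1.0, -0.4, -2.4]
finger_gap: 0.341
```

```bash
python3 - <<'E'
from h import *
np.set_printoptions(precision=4,suppress=True)
c=cap('side','s7'); o=env.get_obs(); print(o['ee_pos'],o['ft_force'],o['finger_gap'])
E
python3 z.py s7 150 120 300 300 3.3 s7z
```

```text
[0.5668 0.2244 0.354 ] [-0.1421 -0.2332 -2.2032] 0.3422351758794219
```

View pics/s7z.png

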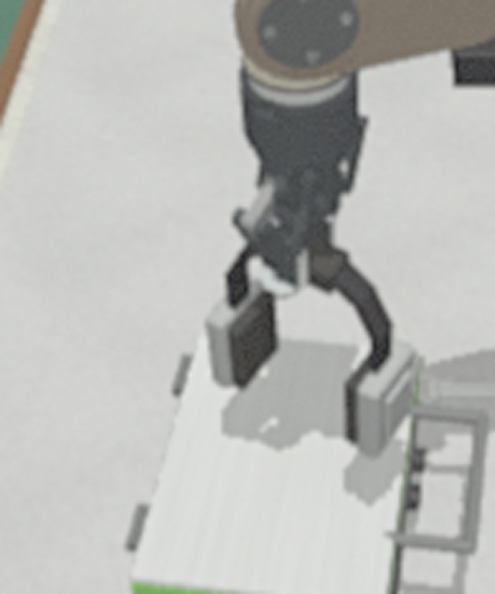

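Lifted, with about 2.2 N of load. Next I carry it over to the rail.

Emit:
{"method": "step_arm", "body": {"motion": [0.001,-0.008,0,0,0,0.5,1,0.002,-0.016,0,0,0,1,1,0.0025,-0.02,0,0,0,1,1,0.0025,-0.02,0,0,0,1,1,0.0025,-0.02,0,0,0,1,1,0.0025,-0.02,0,0,0,1,1,0.0025,-0.02,0,0,0,1,1,0.0025,-0.02,0,0,0,1,1,0.0025,-0.02,0,0,0,1,1,0.0025,-0.02,0,0,0,1,1,0.0025,-0.02,0,0,0,1,1,0.0025,-0.02,0,0,0,1,1]}}

```text
t: 6.9
ee_pos: [0.5944, -0.0011, 0.353]
orientation: [-2.522, -1.871, 0.003]
ft_force: [0.5, 1.0, -2.2]
finger_gap: 0.338
```

Emit:
{"method": "step_arm", "body": {"motion": [0.0025,-0.02,0,0,0,1,1,0.0025,-0.02,0,0,0,1,1,0.0025,-0.02,0,0,0,1,1,0.0025,-0.02,0,0,0,1,1,0.0025,-0.02,0,0,0,1,1,0.0025,-0.02,0,0,0,1,1,0.0025,-0.02,0,0,0,1,1,0.0025,-0.02,0,0,0,1,1,0.0025,-0.02,0,0,0,1,1,0.002,-0.016,0,0,0,1,1,0.002,-0.016,0,0,0,1,1,0,-0.016,0,0,0,1,1]}}

```text
t: 7.9
ee_pos: [0.6209, -0.2289, 0.3526]
orientation: [-2.312, -2.124, 0.002]
ft_force: [0.7, 0.9, -2.4]
finger_gap: 0.341
```

Emit:
{"method": "step_arm", "body": {"motion": [0,0,0,0,0,0.5,1,0,0,0,0,0,0,1,0,0,0,0,0,0,1,0,0,0,0,0,0,1,0,0,0,0,0,0,1,0,0,0,0,0,0,1]}}

```text
t: 8.4
ee_pos: [0.6215, -0.2268, 0.3545]
orientation: [2.304, 2.136, 0.0]
ft_force: [-0.3, -0.6, -2.5]
finger_gap: 0.344
```

```bash
python3 - <<'E'
from h import *
from scipy.spatial.transform import Rotation as R
np.set_printoptions(precision=4,suppress=True)
c=cap('side','s8');c=cap('wrist','w8');c=cap('top','t8'); o=env.get_obs(); print(o['ee_pos'],o['ft_force'],o['finger_gap']); M=R.from_rotvec(o['orientation']).as_matrix(); print(M[:,2], np.degrees(np.arctan2(M[1,0],M[0,0])))
E
python3 z.py s8 200 60 300 220 3.6 s8z;python3 z.py t8 260 130 380 200 5 t8z
```

```text
[ 0.6215 -0.2271  0.3545] [ 0.4578 -0.1536 -2.5303] 0.3439946546734374
[ 0.0002 -0.0001 -1.    ] 85.64357506622015
```

View pics/s8z.png

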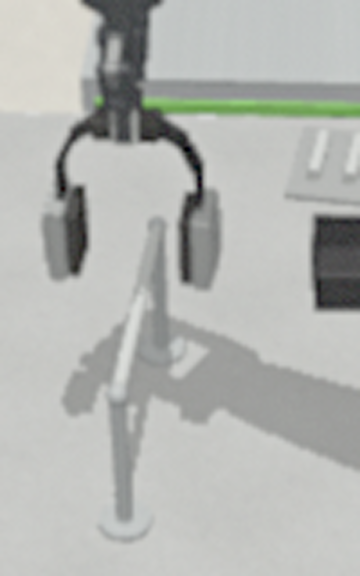

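View pics/w8.png

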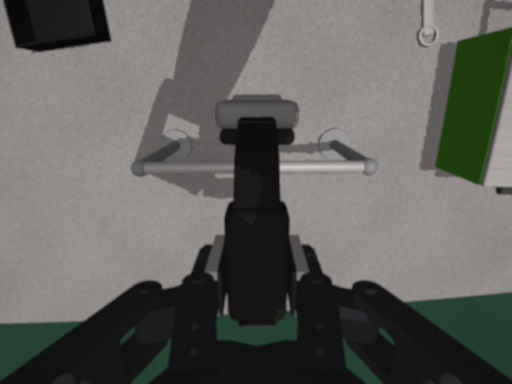

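View pics/t8z.png

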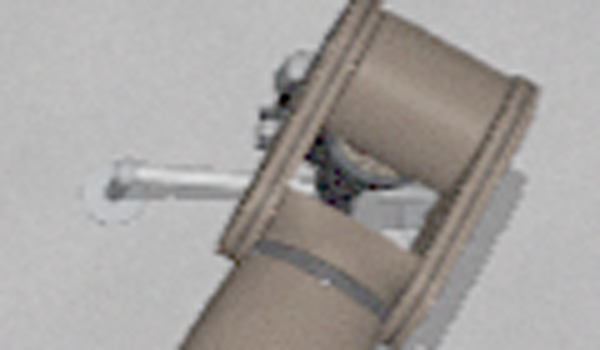

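```bash
python3 - <<'E'
from h import *
from scipy.spatial.transform import Rotation as R
np.set_printoptions(precision=4,suppress=True)
c=load('w8'); o=env.get_obs(); M=R.from_rotvec(o['orientation']).as_matrix()
f=lambda u,v,z: M.T@(onz(c,u,v,z)-o['ee_pos'])
print('rail',f(139,168,.165),f(370,166,.165), onz(c,254.5,167,.165))
zt=o['ee_pos'][2]+.0205
print('pad edges',f(257,203,zt),f(257,322,zt), 'front cup', f(257,112,zt-.165+.078))
E
```

```text
rail [-0.134   0.0016  0.1895] [ 0.1292 -0.0007  0.1895] [ 0.622  -0.2293  0.165 ]
pad edges [ 0.0004 -0.0329 -0.0205] [ 0.0004  0.0307 -0.0205] front cup [ 0.0005 -0.0665  0.0665]
```

The rail lies 0–2 mm from the tool's centre line and the pad is centred, so I'm lowering.

Emit:
{"method": "step_arm", "body": {"motion": [0,0,-0.006,0,0,0,1,0,0,-0.012,0,0,0,1,0,0,-0.016,0,0,0,1,0,0,-0.018,0,0,0,1,0,0,-0.018,0,0,0,1,0,0,-0.018,0,0,0,1,0,0,-0.018,0,0,0,1,0,0,-0.018,0,0,0,1,0,0,-0.018,0,0,0,1,0,0,-0.016,0,0,0,1,0,0,-0.01,0,0,0,1,0,0,-0.006,0,0,0,1]}}

```text
t: 9.55
ee_pos: [0.6201, -0.2269, 0.1771]
orientation: [-2.302, -2.132, 0.002]
ft_force: [-0.6, -0.4, -3.2]
finger_gap: 0.337
```

Emit:
{"method": "step_arm", "body": {"motion": [0,0,0,0,0,0,1,0,0,0,0,0,0,1,0,0,-0.002,0,0,0,1,0,0,-0.001,0,0,0,1,0,0,0,0,0,0,1,0,0,0,0,0,0,1]}}

```text
t: 10.05
ee_pos: [0.6216, -0.2277, 0.178]
orientation: [2.304, 2.134, 0.0]
ft_force: [-0.6, 0.5, -2.0]
finger_gap: 0.342
```

```bash
python3 - <<'E'
from h import *
from scipy.spatial.transform import Rotation as R
np.set_printoptions(precision=4,suppress=True)
c=cap('side','s9');c=cap('wrist','w9'); o=env.get_obs(); print(o['ee_pos'],o['ft_force'],o['finger_gap'])
E
python3 z.py s9 200 60 300 220 3.6 s9z
```

```text
[ 0.6216 -0.2277  0.1778] [-0.7571  0.0428 -2.6515] 0.3385421939942113
```

View pics/s9z.png

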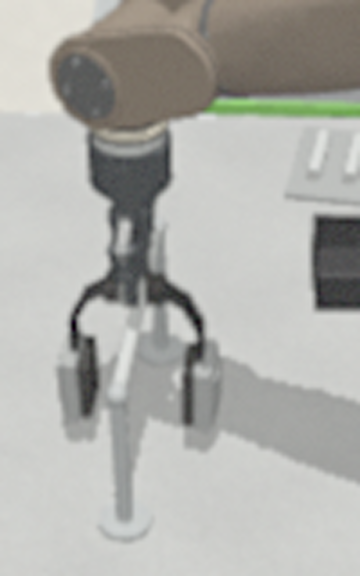

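View pics/w9.png

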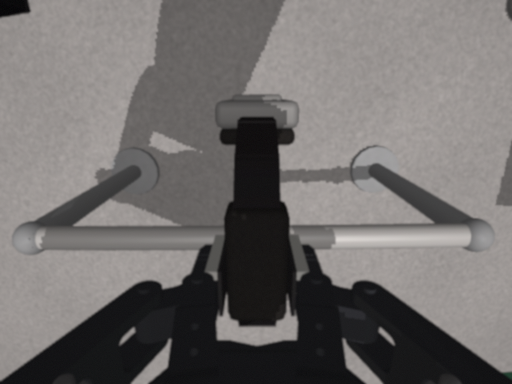

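The defenders straddle the rail. I'll go down in small steps until the load comes off.

Emit:
{"method": "step_arm", "body": {"motion": [0,0,-0.002,0,0,0,1,0,0,-0.001,0,0,0,1,0,0,0,0,0,0,1,0,0,0,0,0,0,1]}}

```text
t: 10.48
ee_pos: [0.6213, -0.2275, 0.174]
orientation: [-2.305, -2.134, 0.0]
ft_force: [-0.1, 0.1, -2.6]
finger_gap: 0.337
```

Emit:
{"method": "step_arm", "body": {"motion": [0,0,-0.001,0,0,0,1,0,0,0,0,0,0,1,0,0,0,0,0,0,1]}}

```text
t: 10.73
ee_pos: [0.6215, -0.2276, 0.1737]
orientation: [2.305, 2.134, 0.0]
ft_force: [0.1, 0.3, -1.2]
finger_gap: 0.336
```

The load is coming off (−2.5 to −1.2 N), which means the pad touches the rail. I release here.

Emit:
{"method": "step_arm", "body": {"motion": [0,0,-0.0005,0,0,0,1,0,0,0,0,0,0,0.6,0,0,0,0,0,0,0.5,0,0,0,0,0,0,0.3,0,0,0,0,0,0,0.1,0,0,0,0,0,0,0,0,0,0,0,0,0,0,0,0,0,0,0,0,0,0,0,0,0,0,0,0]}}

```text
t: 11.48
ee_pos: [0.6214, -0.2275, 0.1728]
orientation: [-2.305, -2.135, -0.0]
ft_force: [0.1, 0.4, 0.5]
finger_gap: 0.999
```

```bash
python3 - <<'E'
from h import *
from scipy.spatial.transform import Rotation as R
np.set_printoptions(precision=4,suppress=True)
c=cap('side','s10');c=cap('wrist','w10'); o=env.get_obs(); print(o['ee_pos'],o['ft_force'],o['finger_gap'])
E
python3 z.py s10 200 60 300 220 3.6 s10z
```

```text
[ 0.6214 -0.2276  0.1728] [ 0.1256 -0.4408 -0.3883] 0.9993452658247977
```

View pics/s10z.png

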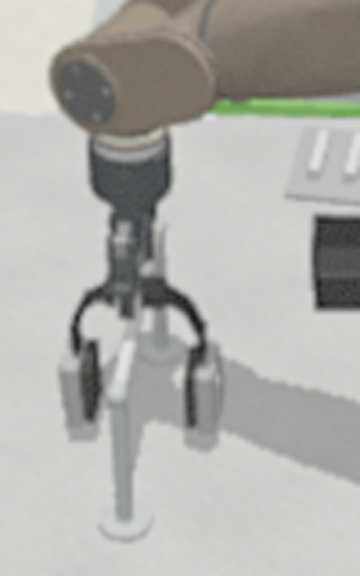

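View pics/w10.png

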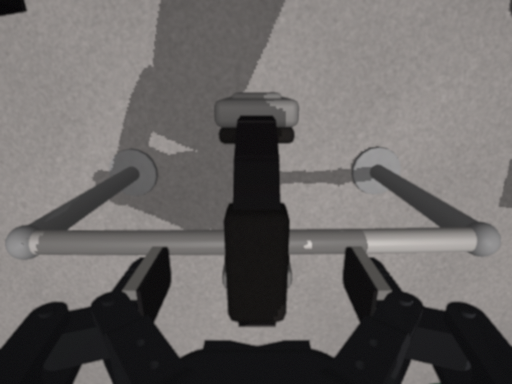

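The defenders hang on the rail. The pad is at (257,262) with both fingers clear. I retreat straight up, then move over to the handle.

Emit:
{"method": "step_arm", "body": {"motion": [0,0,0.004,0,0,0,0,0,0,0.01,0,0,0,0,0,0,0.02,0,0,0,0,0,0,0.025,0,0,0,0,0,0,0.025,0,0,0,0,0,0,0.025,0,0,0,0,0,0,0.025,0,0,0,0,0,0,0.02,0,0,0,0,-0.004,0.01,0.01,0,0,-2,0,-0.008,0.02,0.005,0,0,-3.5,0,-0.008,0.02,0,0,0,-4,0,-0.008,0.02,0,0,0,-4,0]}}

```text
t: 12.58
ee_pos: [0.5933, -0.1572, 0.344]
orientation: [2.542, 1.842, 0.002]
ft_force: [-0.2, -0.2, 0.4]
finger_gap: 1.001
```

```bash
python3 - <<'E'
from h import *
np.set_printoptions(precision=4,suppress=True)
c=cap('side','s11'); o=env.get_obs(); print(o['ee_pos'],o['ft_force'],o['finger_gap'])
E
python3 z.py s11 180 30 320 210 3.2 s11z
```

```text
[ 0.5923 -0.1535  0.344 ] [0.7588 2.6488 0.0894] 0.9994414631008417
```

View pics/s11z.png

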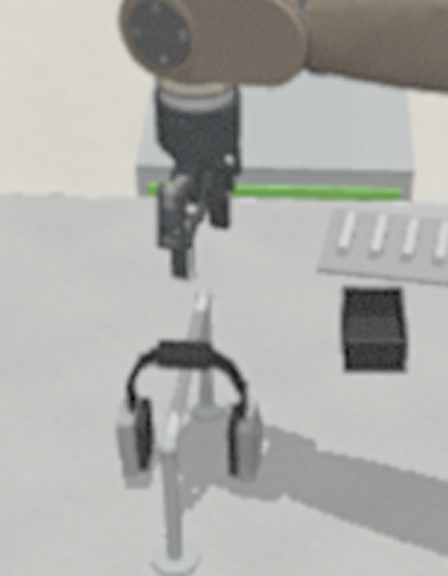

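The defenders hang upright and free. On to the handle.

Emit:
{"method": "step_arm", "body": {"motion": [-0.008,0.02,0,0,0,-4,0,-0.008,0.02,0,0,0,-4,0,-0.008,0.02,0,0,0,-4,0,-0.008,0.02,0,0,0,-4,0,-0.008,0.02,0,0,0,-4,0,-0.008,0.02,0,0,0,-4,0,-0.008,0.02,0,0,0,-4,0,-0.008,0.02,0,0,0,-4,0,-0.008,0.02,0,0,0,-4,0,-0.008,0.02,0,0,0,-4,0,-0.008,0.02,0,0,0,-4,0,-0.008,0.02,0,0,0,-4,0]}}

```text
t: 13.63
ee_pos: [0.497, 0.0833, 0.3431]
orientation: [3.073, 0.651, 0.003]
ft_force: [-0.3, 0.1, 0.0]
finger_gap: 0.999
```

Emit:
{"method": "step_arm", "body": {"motion": [-0.008,0.02,-0.006,0,0,-4,0.1,-0.008,0.02,-0.006,0,0,-4,0.2,-0.008,0.02,-0.006,0,0,-4,0.3,-0.008,0.02,-0.006,0,0,-4,0.4,-0.008,0.02,-0.006,0,0,-4,0.4,-0.008,0.02,-0.006,0,0,-4,0.4,-0.008,0.015,-0.006,0,0,-4,0.4,-0.008,0.008,-0.006,0,0,-1,0.4,0,0,0,0,0,0,0.4,0,0,0,0,0,0,0.4,0,0,0,0,0,0,0.4,0,0,0,0,0,0,0.4]}}

```text
t: 14.63
ee_pos: [0.4342, 0.2249, 0.2948]
orientation: [-3.138, 0.135, -0.002]
ft_force: [-0.2, -0.2, -0.1]
finger_gap: 0.601
```

```bash
python3 - <<'E'
from h import *
from scipy.spatial.transform import Rotation as R
np.set_printoptions(precision=4,suppress=True)
c=cap('wrist','w12'); o=env.get_obs(); print(o['ee_pos'],o['ft_force'],o['finger_gap'],o['qpos']); M=R.from_rotvec(o['orientation']).as_matrix(); print(M[:,2], np.degrees(np.arctan2(M[1,0],M[0,0])))
E
```

```text
[0.4341 0.2249 0.2946] [ 0.9051  0.3815 -0.1806] 0.5981225387807805 [ 0.2701 -0.18    1.9478 -0.0002  1.3725  0.3564]
[ 0.0013  0.0002 -1.    ] -4.941617479449779
```

View pics/w12.png

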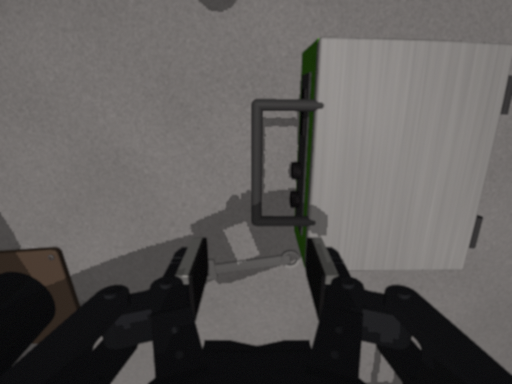

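The handle bar runs vertically at u≈257, from row 103 to row 221, midway between the fingers.

```bash
python3 - <<'E'
from h import *
from scipy.spatial.transform import Rotation as R
np.set_printoptions(precision=4,suppress=True)
c=load('w12'); o=env.get_obs(); M=R.from_rotvec(o['orientation']).as_matrix()
g=cv2.cvtColor(c['pixels'],cv2.COLOR_RGB2GRAY)
for v in (120,140,160,180,200): print(v,g[v,246:268])
f=lambda u,v,z: M.T@(onz(c,u,v,z)-o['ee_pos'])
a,b=(257.5,105),(256.5,220)
print(f(*a,.118),f(*b,.118),onz(c,*a,.118),onz(c,*b,.118))
E
```

```text
120 [116 115 115 114 103  75  51  49  54  58  60  59  57  53  48  44  54  69
  76  75  76  76]
140 [118 117 116 115 105  76  52  49  55  58  60  59  55  53  48  47  56  71
  89 109 118 118]
160 [118 116 116 116 107  77  52  49  54  58  59  58  55  52  46  48  61  75
  88 106 114 116]
180 [117 118 119 118 108  77  54  50  55  58  60  58  54  51  46  51  69  88
 109 116 116 116]
200 [75 74 74 73 67 55 47 51 55 57 58 57 54 48 45 53 68 75 75 74 74 74]
[ 0.0021 -0.0685  0.1766] [0.001  0.0592 0.1766] [0.4424 0.293  0.118 ] [0.4303 0.1658 0.118 ]
```

Emit:
{"method": "step_arm", "body": {"motion": [0.001,0.003,-0.01,0,0,0,0.55,0,0,-0.02,0,0,0,0.55,0,0,-0.02,0,0,0,0.55,0,0,-0.02,0,0,0,0.55,0,0,-0.02,0,0,0,0.55,0,0,-0.02,0,0,0,0.55,0,0,-0.02,0,0,0,0.55,0,0,-0.01,0,0,0,0.55,0,0,0,0,0,0,0.55,0,0,0,0,0,0,0.55]}}

```text
t: 15.52
ee_pos: [0.4344, 0.2283, 0.1535]
orientation: [3.138, -0.135, -0.002]
ft_force: [1.2, 0.1, 0.4]
finger_gap: 0.448
```

```bash
python3 - <<'E'
from h import *
np.set_printoptions(precision=4,suppress=True)
c=cap('wrist','w13');c=cap('side','s13'); o=env.get_obs(); print(o['ee_pos'],o['ft_force'],o['finger_gap'],o['qpos'])
E
python3 z.py s13 180 150 340 320 3.5 s13z
```

```text
[0.4354 0.2287 0.1552] [-0.376   0.3028 -0.0555] 0.45277288043169844 [ 0.2769 -0.0451  2.0873  0.      1.0969  0.3625]
```

View pics/w13.png

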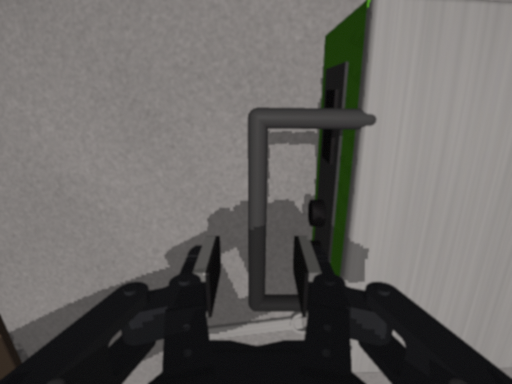

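View pics/s13z.png

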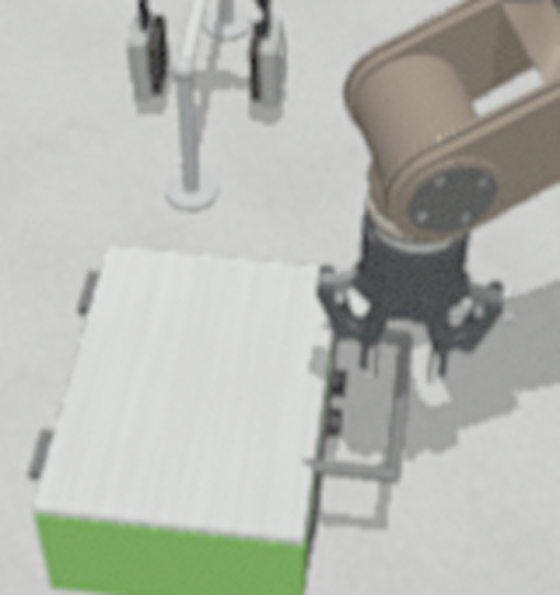

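Emit:
{"method": "step_arm", "body": {"motion": [0,0,-0.01,0,0,0,0.55,0,0,-0.01,0,0,0,0.55,0,0,-0.01,0,0,0,0.55,0,0,-0.01,0,0,0,0.55,0,0,-0.01,0,0,0,0.55,0,0,-0.006,0,0,0,0.55,0,0,0,0,0,0,0.55,0,0,0,0,0,0,0.55]}}

```text
t: 16.28
ee_pos: [0.4341, 0.2283, 0.0972]
orientation: [3.138, -0.134, -0.002]
ft_force: [-0.6, 0.4, 0.3]
finger_gap: 0.449
```

```bash
python3 - <<'E'
from h import *
np.set_printoptions(precision=4,suppress=True)
c=cap('wrist','w14');c=cap('side','s14'); o=env.get_obs(); print(o['ee_pos'],o['ft_force'],o['finger_gap'],o['qpos'])
E
python3 z.py s14 180 150 340 320 3.5 s14z
```

```text
[0.4348 0.2286 0.0982] [-0.1567 -0.4908  0.3702] 0.44899725606641994 [0.2771 0.0365 2.1239 0.     0.9802 0.3625]
```

View pics/w14.png

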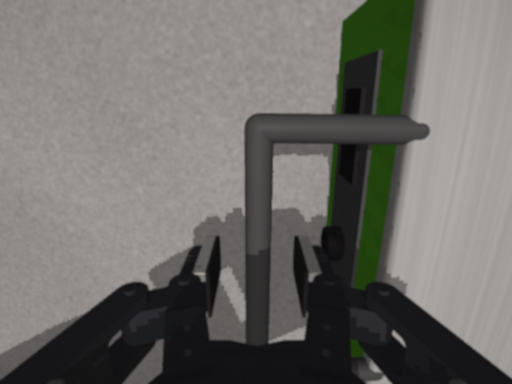

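View pics/s14z.png

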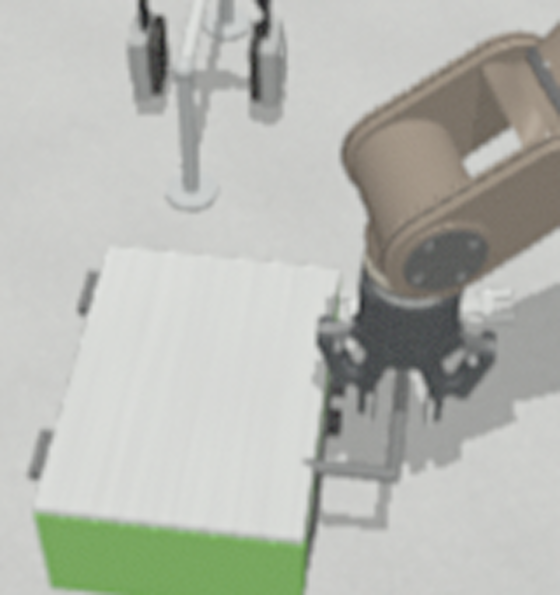

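The bar sits between the fingers at u≈258, so I'm closing on it.

Emit:
{"method": "step_arm", "body": {"motion": [0,0,0,0,0,0,0.8,0,0,0,0,0,0,1,0,0,0,0,0,0,1,0,0,0,0,0,0,1,0,0,0,0,0,0,1,0,0,0,0,0,0,1,0,0,0,0,0,0,1], "squeeze": 60}}

```text
t: 16.97
ee_pos: [0.4345, 0.2286, 0.0986]
orientation: [-3.138, 0.134, -0.0]
ft_force: [-2.9, -0.5, 4.9]
finger_gap: 0.115
```

```bash
python3 - <<'E'
from h import *
np.set_printoptions(precision=4,suppress=True)
o=env.get_obs(); print(o['ee_pos'],o['ft_force'],o['torque'],o['finger_gap'])
# path of bar: hinge from box estimate
yaw=np.radians(-4.9); x=np.array([np.cos(yaw),np.sin(yaw),0])
b=o['ee_pos']+[0,0,.019]; print('bar z est',b)
prev=None
for k,a in enumerate(np.radians(np.arange(0,46,5))):
    r=.260; ph=np.arctan2(.005,.260); L=np.hypot(.26,.005)
    d=x*(L*np.cos(ph)-L*np.cos(a+ph))+[0,0,L*np.sin(a+ph)-L*np.sin(ph)]
    if prev is not None: print(np.degrees(a),d,d-prev)
    prev=d
E
```

```text
[0.4345 0.2286 0.0986] [-2.9152 -0.4673  4.8556] [-0.0687  0.4519 -0.086 ] 0.11532470902687438
bar z est [0.4345 0.2286 0.1176]
5.0 [ 0.0014 -0.0001  0.0226] [ 0.0014 -0.0001  0.0226]
10.0 [ 0.0048 -0.0004  0.0451] [ 0.0034 -0.0003  0.0224]
14.999999999999998 [ 0.0101 -0.0009  0.0671] [ 0.0053 -0.0005  0.0221]
20.0 [ 0.0173 -0.0015  0.0886] [ 0.0072 -0.0006  0.0215]
25.0 [ 0.0264 -0.0023  0.1094] [ 0.009  -0.0008  0.0208]
29.999999999999996 [ 0.0372 -0.0032  0.1293] [ 0.0108 -0.0009  0.0199]
35.0 [ 0.0497 -0.0043  0.1482] [ 0.0125 -0.0011  0.0189]
40.0 [ 0.0638 -0.0055  0.166 ] [ 0.0141 -0.0012  0.0177]
45.0 [ 0.0794 -0.0068  0.1824] [ 0.0156 -0.0013  0.0164]
```

Emit:
{"method": "step_arm", "body": {"motion": [0.0003,0,0.004,0,0,0,1,0.0004,0,0.006,0,0,0,1,0.0007,-0.0001,0.0075,0,0,0,1,0.001,-0.0001,0.0075,0,0,0,1,0.0012,-0.0001,0.0075,0,0,0,1,0.0012,-0.0001,0.0075,0,0,0,1,0.0005,0,0.005,0,0,0,1,0,0,0,0,0,0,1,0,0,0,0,0,0,1]}}

```text
t: 17.72
ee_pos: [0.4389, 0.2281, 0.1427]
orientation: [-3.139, 0.134, 0.003]
ft_force: [-3.1, 4.0, -3.8]
finger_gap: 0.11
```

```bash
python3 - <<'E'
from h import *
np.set_printoptions(precision=4,suppress=True)
c=cap('side','s15'); o=env.get_obs(); print(o['ee_pos'],o['ft_force'],o['torque'],o['finger_gap'])
E
python3 z.py s15 180 150 340 320 3.5 s15z
```

```text
[0.4389 0.2281 0.1423] [-2.7604  3.3272 -3.2894] [ 0.5294  0.784  -0.1484] 0.11399632854302238
```

View pics/s15z.png

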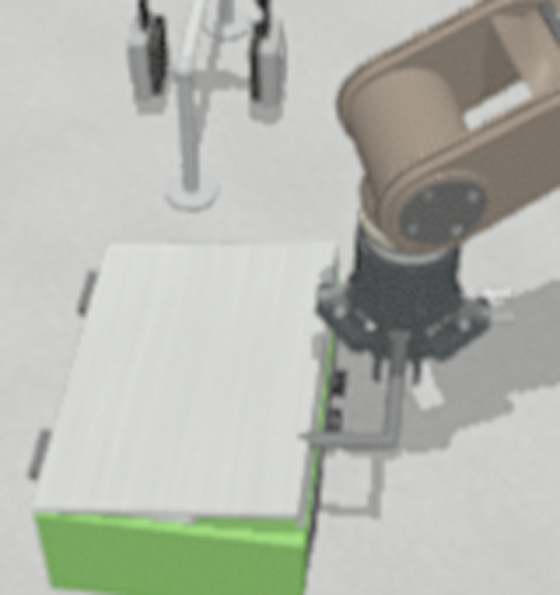

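The guard has started to rise, about 10°. I continue along the arc to 30°.

Emit:
{"method": "step_arm", "body": {"motion": [0.0015,-0.0001,0.0065,0,0,0,1,0.0018,-0.0002,0.0074,0,0,0,1,0.0019,-0.0002,0.0074,0,0,0,1,0.0022,-0.0002,0.0072,0,0,0,1,0.0024,-0.0002,0.0072,0,0,0,1,0.0026,-0.0002,0.0072,0,0,0,1,0.0028,-0.0002,0.007,0,0,0,1,0.003,-0.0003,0.007,0,0,0,1,0.0032,-0.0003,0.0068,0,0,0,1,0.0034,-0.0003,0.0066,0,0,0,1,0.0036,-0.0003,0.0066,0,0,0,1,0.0038,-0.0003,0.0066,0,0,0,1]}}

```text
t: 18.77
ee_pos: [0.4696, 0.2253, 0.227]
orientation: [3.138, -0.133, -0.012]
ft_force: [-9.5, 2.8, 0.1]
finger_gap: 0.117
```

Emit:
{"method": "step_arm", "body": {"motion": [0.004,-0.0003,0.0064,0,0,0,1,0.0041,-0.0004,0.0063,0,0,0,1,0.0044,-0.0004,0.0062,0,0,0,1,0.0045,-0.0004,0.006,0,0,0,1,0.0047,-0.0004,0.0059,0,0,0,1,0.0049,-0.0004,0.0058,0,0,0,1,0.005,-0.0004,0.0056,0,0,0,1,0.0052,-0.0004,0.0054,0,0,0,1,0.0027,-0.0002,0.0027,0,0,0,1,0,0,0,0,0,0,1,0,0,0,0,0,0,1,0,0,0,0,0,0,1]}}

```text
t: 19.77
ee_pos: [0.5089, 0.2217, 0.2799]
orientation: [3.137, -0.133, -0.011]
ft_force: [-14.1, 0.7, 7.5]
finger_gap: 0.112
```

```bash
python3 - <<'E'
from h import *
np.set_printoptions(precision=4,suppress=True)
c=cap('side','s16');c=cap('wrist','w16');c=cap('top','t16'); o=env.get_obs(); print(o['ee_pos'],o['ft_force'],o['torque'],o['finger_gap'])
E
python3 z.py s16 160 110 340 320 2.8 s16z
```

```text
[0.5088 0.2216 0.2798] [-13.1967  -0.5734   7.0027] [ 0.1073  2.6418 -0.1031] 0.11228865295769157
```

View pics/s16z.png

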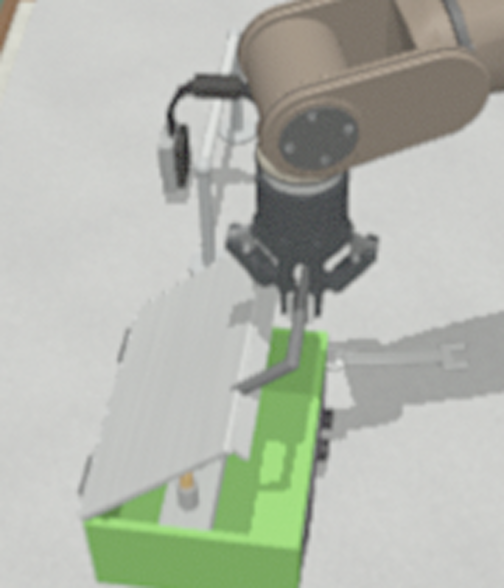

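View pics/w16.png

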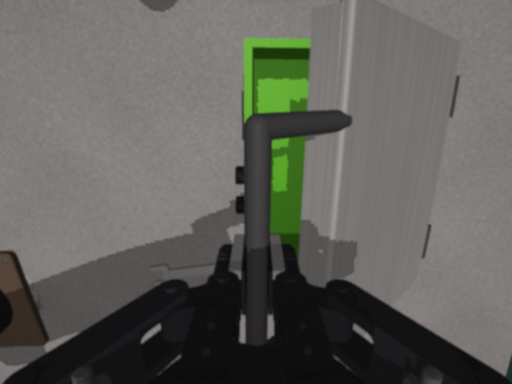

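View pics/t16.png

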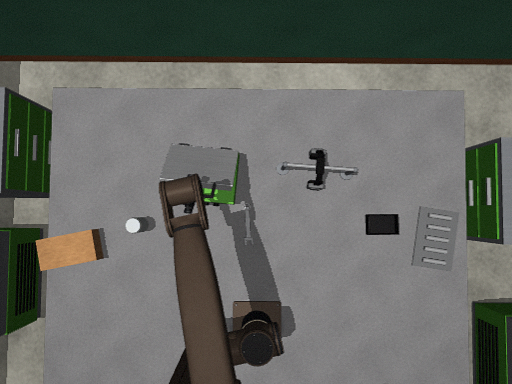

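The side view shows the guard open near 45° and an injector visible inside. The top view shows the defenders still across the rail at (318,168), with the can and wrench unmoved. Next I measure the angle from the guard's edges.

```bash
python3 z.py s16 180 180 270 310 4.5 s16y; python3 - <<'E'
from h import *
np.set_printoptions(precision=4,suppress=True)
c=load('s16')
# predictions of guard's near-end (y=+.13) edge line for angles
yaw=np.radians(-4.9);R=np.array([[np.cos(yaw),-np.sin(yaw),0],[np.sin(yaw),np.cos(yaw),0],[0,0,1]]);C=np.array([.5945,.2125,0])
for a in (35,40,45,50,55):
    t=np.radians(a)
    for y in(.13,-.13):
      P=[C+R@np.array([.1-.2*np.cos(t)-.01*0,y,.11+.2*np.sin(t)]), C+R@np.array([.1-.2*np.cos(t)+.01*np.sin(t),y,.11+.2*np.sin(t)+.01*np.cos(t)])]
      print(a,y,[(proj(c,p)-[180,180])*4.5 for p in P])
print('hinge',[(proj(c,C+R@np.array([.1,.13,z]))-[180,180])*4.5 for z in (.11,.12)])
E
```

```text
35 0.13 [array([320.6443, 441.1524]), array([309.4314, 430.9962])]
35 -0.13 [array([380.0029,  87.7486]), array([370.8273,  77.5684])]
40 0.13 [array([299.8437, 423.7347]), array([287.1096, 413.843 ])]
40 -0.13 [array([362.9445,  70.3572]), array([352.4986,  60.5386])]
45 0.13 [array([276.4679, 406.8625]), array([262.3045, 397.3432])]
45 -0.13 [array([343.7346,  53.6786]), array([332.094 ,  44.3258])]
50 0.13 [array([250.6938, 390.7232]), array([235.217 , 381.6842])]
50 -0.13 [array([322.5178,  37.8925]), array([309.776 ,  29.1078])]
55 0.13 [array([222.7393, 375.503 ]), array([206.0876, 367.05  ])]
55 -0.13 [array([299.4693,  23.1741]), array([285.7371,  15.0561])]
hinge [array([ 40.1336, 524.3075]), array([ 37.9987, 514.8714])]
```

View pics/s16y.png

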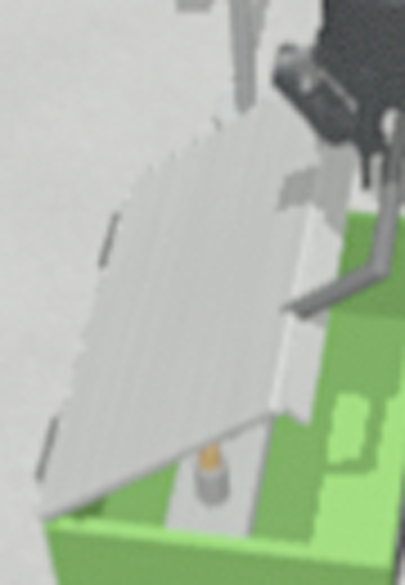

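The edge slope puts the guard near 42°, and about 15 N is pressing towards the hinge. I'll raise it about 2.5° and relax that push.

Emit:
{"method": "step_arm", "body": {"motion": [0.001,0,0.002,0,0,0,1,0.001,-0.0001,0.0025,0,0,0,1,0.001,-0.0001,0.0025,0,0,0,1,0.001,-0.0001,0.0025,0,0,0,1,0.001,0,0.001,0,0,0,1,0,0,0,0,0,0,1,0,0,0,0,0,0,1,0,0,0,0,0,0,1]}}

```text
t: 20.58
ee_pos: [0.5161, 0.221, 0.2874]
orientation: [3.137, -0.134, -0.002]
ft_force: [-4.9, -2.0, 0.6]
finger_gap: 0.108
```

```bash
python3 - <<'E'
from h import *
np.set_printoptions(precision=4,suppress=True)
c=cap('side','s17');c=cap('wrist','w17');c=cap('top','t17'); o=env.get_obs(); print(o['t'],o['ee_pos'],o['ft_force'],o['torque'],o['finger_gap'],o['qvel'])
E
python3 z.py s17 180 180 270 310 4.5 s17y;python3 z.py t17 150 130 370 250 3.5 t17y; python3 z.py s17 120 60 400 384 1.8 s17z
```

```text
20.7333 [0.5161 0.221  0.2874] [-4.696  -1.5137  0.3648] [-0.2822  1.0819 -0.0652] 0.11483835663396963 [-0.0005 -0.0003 -0.0003 -0.0003 -0.0003 -0.0006]
```

View pics/s17y.png

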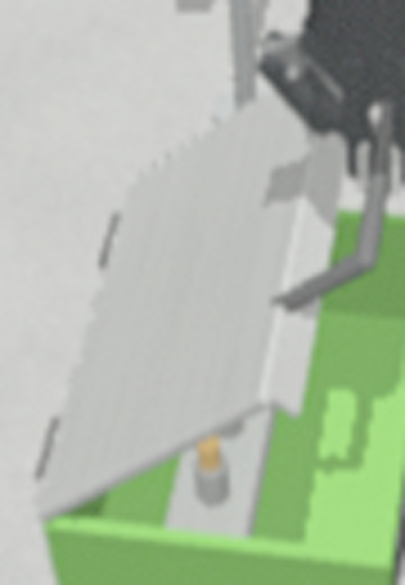

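View pics/t17y.png

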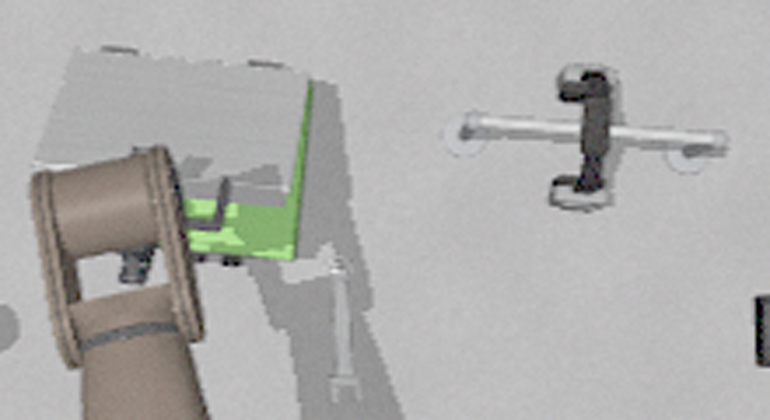

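View pics/s17z.png

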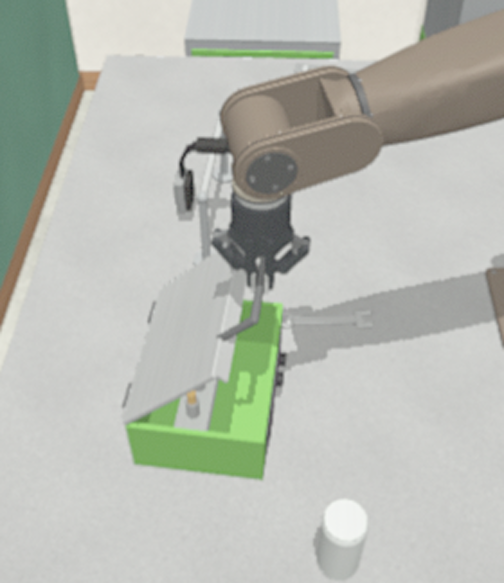

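The guard's near edge runs from (44,515) to (262,404), which gives about 44.5°. The arm's travel gives 44.7–46.6°. The defenders still hang across the rail at its middle, and the can, wrench and bin are undisturbed. Everything is still, so I hand in.

```bash
python3 - <<'E'
from h import *
t0,t1=load('top0'),load('t17')
for n,(x0,x1,y0,y1) in dict(wrench=(238,260,225,250),can=(118,145,214,238),bin=(360,404,208,240)).items():
    a=cv2.cvtColor(t0['pixels'],cv2.COLOR_RGB2GRAY)[y0:y1,x0:x1].astype(np.float32);b=cv2.cvtColor(t1['pixels'],cv2.COLOR_RGB2GRAY)[y0:y1,x0:x1].astype(np.float32)
    print(n,cv2.phaseCorrelate(a,b))
print(env.finish_job())
E
```

```text
wrench ((0.47260694882053933, 1.2356188316144738), 0.5469929623603821)
can ((0.464006286347427, 0.10547605512988767), 0.9780178890552049)
bin ((0.4757360527342236, 0.05908332218437096), 0.9678909606403775)
the job is handed in; nothing more can be done
None
```

I hung the ear defenders on the rail while the guard was still shut, then raised the guard by its handle and handed the job in while holding it at about 45°. The hand-in gives no verdict, so these are my own last checks.

- **Defenders:** Their weight came off the gripper onto the rail, and the fingers opened and backed away. The last top picture shows them across the bar near its middle, free of the arm. They looked upright in the side view after release; the arm half hides them in the last one.
- **Guard angle:** The image edge gives about 44.5°, and the arm's travel gives 44.7° by direction and 46.6° by length. The methods differ by about 2°, all well within the allowed 8°. The grip on the bar measured about 10 mm for a 12 mm bar, the arm was still, and the outside force was about 5 N.
- **Correction made:** My first stop was about 42°, with roughly 15 N pressing towards the hinge. I raised the guard a few degrees more and eased that push.
- **Can, bin and wrench:** Start and end pictures show about half a pixel of shift for the can and the bin. The wrench came out at about 1.3 pixels (roughly 5 mm). That match was poor, with the arm's shadow crossing it, and I never moved low near it.

The run used about 21 s of the 54 s allowed.

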